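# Set and clamp a bag-stand leg

## Task

Set the telescopic leg lying in the jig: use the mallet, and nothing else, to drive the raised stop pin down flush, then stand the mallet upright on the bench and let it go. Grip the leg's fin, slide the leg until the collar's leading edge is at the middle of the broad dark band, and while holding it there slide the cam lever along the fin fully home against its end stop. Finish still gripping the fin with the leg held at the band, and leave everything else on the bench where it is.

Things in the scene. Friction and masses are not known exactly. Their poses are not given: they have to be found in the camera images.
- mallet_handle (a point): Mallet standing upright on its striking face: black rubber head 44 mm across, 55 mm high, and a round wooden handle 26 mm across rising 85 mm from the head's top on the same axis (140 mm in all, about 0.4 kg). The point lies on the axis, in the middle of the part to grip, 108 mm above the striking face; z points up the handle.
- pin_top (a point): Centre of the flat top of the steel stop pin, 14 mm across, standing 18 mm proud of its boss (40 x 44 mm, top 36 mm above the bench) on the jig's robot side. Up, it blocks the tongue on the leg's side; down, the tongue passes 5 mm above the boss. At the start nothing else rises above the boss within 34 mm of the pin's axis.
- stop_pin (a joint): How far the stop pin has been driven down: 0 up, 0.018 m flush with the boss. A spring and stiff friction resist with 7 to 9 N; it stays where it is driven.
- fin_grip (a point): Where to grip the fin, an upright aluminium blade on the leg's collar, 12 mm thick (y), 136 mm long (x). Mid-thickness, 16 mm below the fin's top, 31 mm above the collar, 131 mm above the bench, 24 mm from the fin's near end. y: along the leg, the way to slide it to the band; x: along the fin to the lever, away from the robot; z up. At least 41 mm from the lever's near face.
- collar_edge (a point): Leading edge of the leg's collar (black cylinder 50 mm across, 50 mm long), on the tube's axis 75 mm above the bench; axes as fin_grip. It lies 25 mm ahead (+y) of the fin's mid-thickness and moves with the leg.
- mark_band (a point): Middle of the one broad dark rubber band (8 mm wide, 29 mm across) round the fixed aluminium inner tube (25 mm across), on the tube's axis; the thin rings are only scale lines. Axes as fin_grip. The collar slides over the band: the leg is at its mark when collar_edge is at this point along y.
- leg (a joint): Travel of the leg along +y: 0 at its start, largest 0.115 m. A spring pushes it back towards 0 with 2 to 4.5 N, so it slides back at once if it is let go.
- lever_face (a point): Middle of the near (-x) face of the cam lever: a steel cross block 64 mm wide (y), 14 mm thick, 38 mm high, astride the fin, riding with the leg. It stands 32 mm out either side of the fin's middle, so fingers astride the fin moving along +x push it. Axes as fin_grip; 130 mm above the bench; the roller on top reaches 162 mm.
- cam_lever (a joint): Slide of the cam lever along the fin towards +x: 0 wide open, 0.043 m fully home against the end stop block on the fin. Friction about 3.5 N; it stays where it is left.
- jar_a: Bystander: food jar, 68 mm across, 100 mm high; origin under its centre. Leave alone.
- jar_b: Bystander: food jar, 68 mm across, 100 mm high; origin under its centre. Leave alone.
- can_a: Bystander: food can, 66 mm across, 100 mm high; origin under its centre. Leave alone.
- can_b: Bystander: low can, 74 mm across, 75 mm high; origin under its centre. Leave alone.
- tape_roll: Bystander: cardboard tape roll lying flat, 96 mm across, 45 mm high. Leave alone.
- pen: Bystander: thick black marker lying flat, 16 mm thick, 125 mm long. Leave alone.
- carton: Bystander: small carton 70 x 110 x 50 mm. Leave alone.

How it is judged:
By the outcome, as a careful person would: the job done as asked, in the order asked, and still so for the second after the job is handed in, while the arm keeps its last pose, push and grip.
It also fails if it takes over 61 s, if anything falls off the work surface, if the arm or the gripper's body presses on something with over 40 N, if the wrist force passes 120 N, or if a joint passes its speed limit or range.

## Robot

A 6-joint arm with a two-finger parallel gripper is mounted at the origin on the work surface. World frame = base frame: x ahead of the robot, y to its left, z up, the work surface at z = 0. Lengths are in mm, angles in degrees, forces in N, time in s.
With the tool pointing down it reaches from about 300 to 750 mm from the base axis. Payload 8.5 kg.
Tool frame: the origin (TCP) lies between the finger pads; the fingertips stand r.tcp_to_tips ahead of it and the grasp point (between the pads) is the TCP (r.tcp_to_tips is the distance from the TCP to the fingertips, in mm); z points along the fingers, y is the direction in which the jaws open and shut (so a half turn about z gives the same grasp; the last joint's range is limited). The gripper opens to 88 mm and grips with 3 to 60 N. Pads are 18 mm wide; open, the fingers measure 123 mm over their backs; the gripper's body (75 mm by 187 mm) begins 45 mm behind the grasp point.
Start: joints at [-82.58, 21.807, 74.336, -0, 83.858, -12.336], TCP at [185.898, -517.612, 257.748] pointing down, gripper open.
Joint ranges: [-178.18, 178.18], [-50.72, 133.34], [12.68, 142.11], [-81.47, 261.47], [9.98, 163.14], [-165.26, 165.26]. Speed limits (degrees/s): [136.94, 136.94, 180, 180, 180, 180].

## Interface

Orientations are given as [roll, pitch, yaw] about the fixed x, y, z axes, in that order (R = Rz(yaw) Ry(pitch) Rx(roll)).
In Python, from workcell import r gives the robot as it stands. Calls block until the motion is done:
- r.move_to(position, orientation): joint-space move of the TCP to a pose.
- r.servo_line(position, max_speed=150, orientation=None): straight line of the TCP; orientation=None keeps the orientation; max_speed is the mean speed in mm/s.
- r.move_joints(angles): joint-space move.
- r.open_gripper() and r.clamp(): open the fingers fully, or close them until they stop; the grip force is fixed at half the most.
- r.dwell(seconds).
- r.ik(position, orientation): joint angles nearest the present ones, or None.
- r.read_camera(name): name is "scene" or "top" or "wrist"; returns (picture, depth): 384x512x3 uint8, blue, green, red; 384x512 float32, mm along the optical axis (not along the pixel's ray), 0 where there is no reading.
- r.camera_info(name): a dict with "fov_y" (degrees; the focal length in pixels is half the picture's height over the tangent of half this angle, whatever the lens; pixels are square), "cx", "cy" (the principal point, pixels), "origin" and "attitude" of the camera in the world. Camera axes: x right, y up, looking along -z (the intrinsics and any distortion apply to the point x, -y, -z); pixel columns grow to the right and rows downward; lengths in mm; the calibration is good to about 2 mm. A picture is of the moment at which its call begins: read the wrist's pose just before it. camera_info takes no time and is no camera call; for the wrist camera it gives the pose at the moment of the call.
A pose or a line that the arm cannot do raises r.Unreachable and nothing moves.
- r.close_job(): hands the job in, once; it reports no verdict.
Readings, each from a call of its own:
- r.read_time_s(): time.
- r.read_joints(): joint angles.
- r.read_joint_velocities(): joint speeds.
- r.read_joint_torque(): joint torques, N m.
- r.read_ee_pos(): TCP position.
- r.read_tool_rot(): TCP orientation.
- r.read_wrist_force(): force on the tool from outside, world axes, zero at the start.
- r.read_wrist_torque(): the same for the moment, N m.
- r.read_gripper_width(): opening from 0.0 (shut) to 1.0 (fully open).
Only numpy, scipy, OpenCV 4.12 (cv2) and the standard library are available. Lean on these libraries where they do the work, as an engineer would, in place of code of your own. Each camera call takes 0.05 s, during which the arm holds its last target.

## Working session

There is one attempt and no reset: what is moved stays moved. The work goes in short steps, each a Python script; the robot and the scene stay as the last script left them, time stands still between calls to the robot, and variables do not carry over. Pictures are saved under pics/ and viewed, and the job is handed in when it is done.

```bash
mkdir -p pics; ls
python3 - <<'E'
from workcell import r
import cv2
for n in ["scene","top","wrist"]:
    i=r.camera_info(n); print(n,i)
    p,d=r.read_camera(n); cv2.imwrite(f"pics/{n}0.png",p)
    import numpy as np; np.save(f"pics/{n}0.npy",d); print(d.min(),d.max(),(d==0).mean())
print(r.tcp_to_tips,r.read_time_s(),r.read_tool_rot(),r.read_gripper_width())
E
```

```text
pics
scene {'fov_y': 45.77398852757183, 'cx': 252.8207732529735, 'cy': 186.28494578215094, 'origin': array([1201.47604162,  478.43235784, 1215.98796793]), 'attitude': array([ 36.35297361,   0.21881729, 123.70954577])}
0.0 3527.9275 0.0040130615234375
top {'fov_y': 53.76489989178553, 'cx': 252.67577018792872, 'cy': 194.59458058911733, 'origin': array([ 383.29945303,    6.8060164 , 1214.02081236]), 'attitude': array([  7.03372372,  -0.27805909, -89.99282684])}
0.0 2119.4395 0.004002888997395833
wrist {'fov_y': 70.93517876955222, 'cx': 254.62728196095446, 'cy': 196.36694416605948, 'origin': array([ 261.89760587, -490.47649715,  383.79996284]), 'attitude': array([-18.24036197,   0.07598606, -70.20378009])}
0.0 1511.7092 0.0037790934244791665
19.0 0.15 [-1.79941511e+02 -1.17091563e-02  1.97590864e+01] 0.9982439575751667
```

View pics/scene0.png

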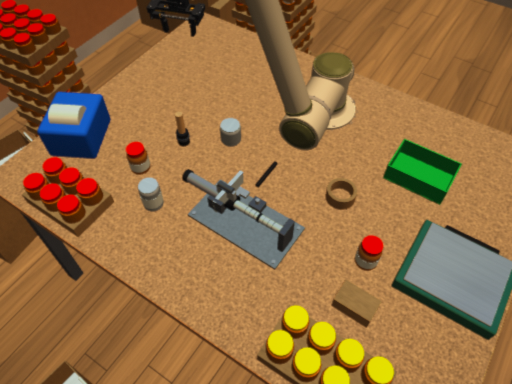

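View pics/top0.png

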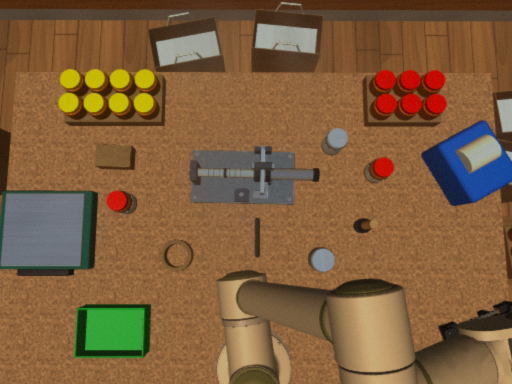

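View pics/wrist0.png

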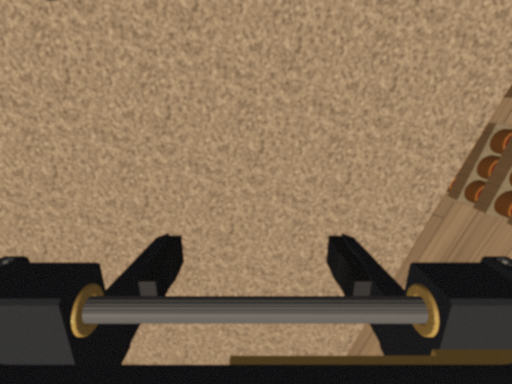

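The scene view shows the mallet at about (182,130), the jig at (245,215), jars, cans, tape and pen around it. In the top view (image up = +x, left = +y), the mallet is at (366,225), the jig spans 190–318 × 150–205, the pen is at (257,237) and the low can at (321,260). Next I'll write the helpers and zoom in.

```bash
cat > h.py <<'E'
import numpy as np, cv2
from scipy.spatial.transform import Rotation as R
def Rm(a): return R.from_euler('xyz',a,degrees=True).as_matrix()
def K(i): f=192/np.tan(np.radians(i['fov_y'])/2); return f,i['cx'],i['cy']
def ray(i,u,v):
    f,cx,cy=K(i); u=np.asarray(u,float); v=np.asarray(v,float)
    d=np.stack([(u-cx)/f,-(v-cy)/f,-np.ones_like(u)],-1)
    return d@Rm(i['attitude']).T
def onplane(i,u,v,z):
    d=ray(i,u,v); o=i['origin']; t=(z-o[2])/d[...,2]; return o+d*t[...,None]
def cloud(i,d):
    v,u=np.mgrid[0:d.shape[0],0:d.shape[1]]
    return i['origin']+ray(i,u,v)*d[...,None]
def proj(i,p):
    f,cx,cy=K(i); q=(np.asarray(p,float)-i['origin'])@Rm(i['attitude'])
    return np.stack([cx+f*q[...,0]/-q[...,2], cy-f*q[...,1]/-q[...,2]],-1)
def tri(rays):
    A=0;b=0
    for o,d in rays:
        d=d/np.linalg.norm(d); P=np.eye(3)-np.outer(d,d); A=A+P; b=b+P@o
    return np.linalg.solve(A,b)
E
python3 - <<'E'
from workcell import r
from h import *
i=r.camera_info("top"); d=np.load("pics/top0.npy"); P=cloud(i,d)
for n,(u,v) in dict(bench=(200,280),bench2=(420,140),mallet=(372,225),malhead=(360,226),pen=(257,237),jarb=(384,167),canb=(321,260),plate=(225,196),boss=(241,195),tubeend=(316,175),fin=(262,185),roller=(263,151),tongue=(245,190)).items(): print(n,P[v,u].round(1))
c=cv2.imread("pics/top0.png")[135:215,180:330]; cv2.imwrite("pics/topc.png",cv2.resize(c,None,fx=5,fy=5,interpolation=cv2.INTER_CUBIC))
c=cv2.imread("pics/scene0.png")[160:270,170:310]; cv2.imwrite("pics/scenec.png",cv2.resize(c,None,fx=5,fy=5,interpolation=cv2.INTER_CUBIC))
i=r.camera_info("scene"); d=np.load("pics/scene0.npy"); P=cloud(i,d)
for n,(u,v) in dict(bench=(100,110),bench2=(330,240),malhand=(180,118),jar=(137,148)).items(): print(n,P[v,u].round(1))
E
```

```text
bench [262.8 166.2   0.7]
bench2 [ 713.6 -548.4    4.4]
mallet [ 429.3 -337.   138.5]
malhead [ 429.8 -326.7   55.4]
pen [396.7 -12.5  20. ]
jarb [ 603.5 -390.4  104.4]
canb [ 328.5 -200.8   79.5]
plate [527.   89.4  12. ]
boss [524.4  37.1  60. ]
tubeend [ 580.2 -188.    97.9]
fin [542.1 -24.8 150. ]
roller [641.7 -28.1 146.1]
tongue [542.3  25.1  42.4]
bench [ 541.6 -605.3  102.2]
bench2 [500.  287.5   2.3]
malhand [ 436.5 -329.4  128.2]
jar [ 600.4 -380.3  100.5]
```

View pics/topc.png

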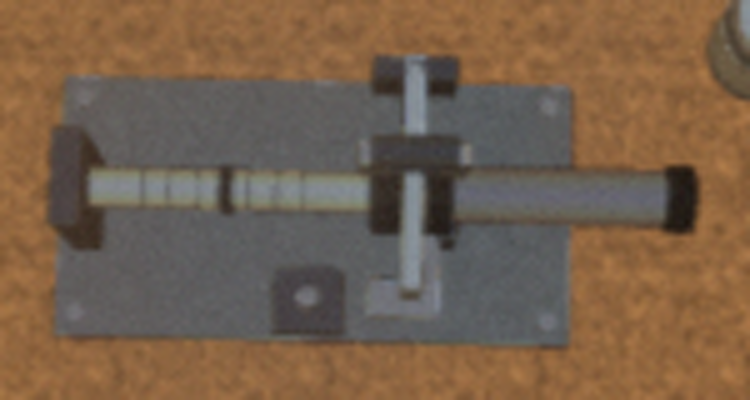

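View pics/scenec.png

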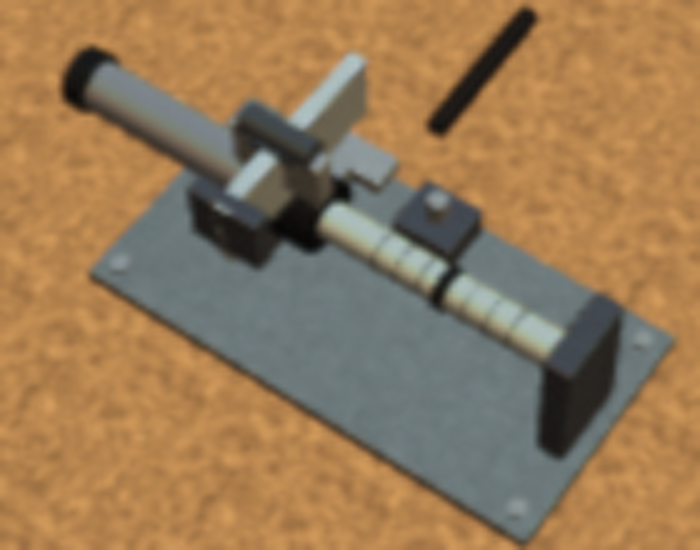

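The zoomed top view shows:
- band at crop (227,188), about full-frame (225.4,172.6)
- collar 370–452
- pin at crop (307,296)
- fin at crop x≈412

The zoomed scene view agrees. Next I'll extract clusters from both depth maps as coarse measurements.

Run:
```python
from workcell import r
from h import *
for n in ["top","scene"]:
    i=r.camera_info(n); d=np.load(f"pics/{n}0.npy"); P=cloud(i,d); im=cv2.imread(f"pics/{n}0.png")
    X,Y,Z=P[...,0],P[...,1],P[...,2]
    def st(nm,m): 
        q=P[m]; print(n,nm,m.sum(), q.mean(0).round(1) if len(q) else '', np.percentile(q,[2,98],axis=0).round(0).tolist() if len(q) else '')
    mal=(abs(X-430)<50)&(abs(Y+333)<50)
    st("handle top",mal&(Z>133)); st("handle",mal&(Z>70)&(Z<130)); st("head",mal&(Z>15)&(Z<60))
    jig=(abs(X-560)<110)&(abs(Y-20)<240)
    st("pin",(abs(X-525)<30)&(abs(Y-37)<30)&(Z>48)&(Z<65))
    st("boss",(abs(X-520)<40)&(abs(Y-37)<32)&(Z>31)&(Z<45))
    st("fin top",jig&(Z>140)&(Z<152)&(abs(Y+25)<20)&(X<570))
    st("lever/roller",jig&(Z>153))
    st("stopblk",jig&(X>610)&(Z>40))
    m=jig&(abs(X-580)<30)&(Y>0)&(Y<140)&(Z>60); st("tube",m)
    m=jig&(Y<-60)&(Z>60); st("outer",m)
```

```text
top handle top 67 [ 432.9 -338.7  141. ] [[422.0, -350.0, 136.0], [443.0, -329.0, 145.0]]
top handle 51 [ 431.8 -330.1  101.5] [[421.0, -336.0, 73.0], [444.0, -327.0, 129.0]]
top head 127 [ 431.7 -329.7   48.5] [[412.0, -351.0, 19.0], [454.0, -317.0, 60.0]]
top pin 19 [528.1  37.8  55.5] [[522.0, 32.0, 50.0], [534.0, 43.0, 60.0]]
top boss 156 [527.6  36.9  37.1] [[509.0, 16.0, 33.0], [546.0, 60.0, 42.0]]
top fin top 76 [546.7 -24.5 148.5] [[522.0, -31.0, 145.0], [568.0, -19.0, 151.0]]
top lever/roller 118 [599.7 -26.3 160.9] [[590.0, -50.0, 154.0], [633.0, -2.0, 166.0]]
top stopblk 218 [637.2  11.9 134.7] [[611.0, -51.0, 71.0], [656.0, 186.0, 152.0]]
top tube 400 [589.9  67.8  88.1] [[579.0, 1.0, 77.0], [604.0, 137.0, 149.0]]
top outer 528 [ 584.8 -129.6   90.4] [[568.0, -194.0, 78.0], [604.0, -63.0, 97.0]]
scene handle top 40 [ 435.7 -336.8  138.7] [[423.0, -350.0, 134.0], [446.0, -325.0, 143.0]]
scene handle 99 [ 439.3 -332.9  100.1] [[425.0, -346.0, 72.0], [449.0, -324.0, 129.0]]
scene head 150 [ 442.7 -329.6   42.7] [[417.0, -357.0, 18.0], [457.0, -316.0, 60.0]]
scene pin 15 [528.   38.4  52. ] [[520.0, 32.0, 48.0], [534.0, 45.0, 57.0]]
scene boss 132 [531.2  41.3  36.3] [[509.0, 19.0, 32.0], [548.0, 61.0, 43.0]]
scene fin top 63 [545.  -22.6 145.9] [[521.0, -30.0, 141.0], [568.0, -16.0, 151.0]]
scene lever/roller 99 [601.5 -23.5 159.1] [[592.0, -50.0, 153.0], [609.0, 0.0, 165.0]]
scene stopblk 447 [635.1  33.9 115.7] [[611.0, -47.0, 47.0], [658.0, 190.0, 151.0]]
scene tube 446 [595.4  61.6  89.1] [[579.0, 0.0, 70.0], [606.0, 136.0, 150.0]]
scene outer 433 [ 593.4 -132.6   87.3] [[573.0, -193.0, 70.0], [606.0, -66.0, 96.0]]
```

Run:
```python
from workcell import r
from h import *
r.move_to([434,-338,240],[180,0,0]); print(r.read_time_s(),r.read_ee_pos(),r.read_tool_rot(),r.read_joints())
i=r.camera_info("wrist"); p,d=r.read_camera("wrist"); cv2.imwrite("pics/w1.png",p); np.save("pics/w1.npy",d); np.save("pics/w1i.npy",i,allow_pickle=True)
P=cloud(i,d); X,Y,Z=P[...,0],P[...,1],P[...,2]
for lo,hi in [(132,150),(70,130),(15,60),(-10,10)]:
    m=(abs(X-434)<40)&(abs(Y+338)<40)&(Z>lo)&(Z<hi)
    print(lo,m.sum(),P[m].mean(0).round(1),np.percentile(P[m],[1,99],axis=0).round(1).tolist())
print(i, proj(i,np.array([434,-338,140.])))
```

```text
1.325 [ 433.55619526 -338.67260855  239.99677393] [ 1.79987098e+02  8.28045748e-03 -2.18110738e-02] [-5.03209238e+01  2.25874079e+01  7.61218699e+01 -1.47830844e-02
  8.12860851e+01  3.97031254e+01]
132 626 [ 433.5 -339.3  138.9] [[420.7, -351.2, 133.0], [444.6, -327.8, 140.7]]
70 349 [ 442.3 -339.3  103.1] [[433.7, -351.5, 70.9], [445.0, -326.8, 129.6]]
15 670 [ 442.5 -339.4   49.6] [[420.9, -361.8, 26.6], [455.2, -318.0, 57.0]]
-10 2009 [ 4.431e+02 -3.372e+02 -3.000e-01] [[395.2, -377.5, -2.2], [472.9, -298.6, 3.4]]
{'fov_y': 70.93517876955222, 'cx': 254.62728196095446, 'cy': 196.36694416605948, 'origin': array([ 514.40572834, -339.25003237,  366.55637856]), 'attitude': array([-1.82687973e+01,  1.27765041e-02, -8.99803806e+01])} [253.25139451 202.34644675]
```

View pics/w1.png

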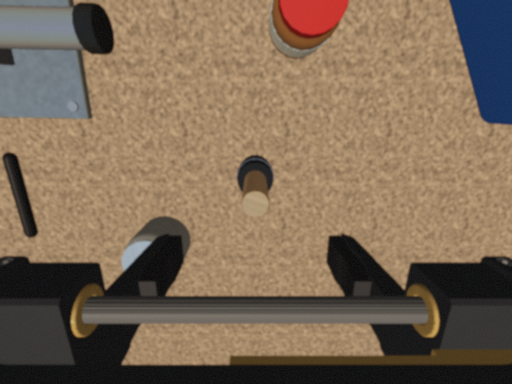

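The mallet's top disc is at pixel (256,204), exactly under the predicted point: axis at x≈433, y≈−339.3, top at z≈140. That matches the other cameras. Before gripping I'll look at the jig from two wrist positions.

Run:
```python
from workcell import r
from h import *
for k,p in [(2,[490,40,310]),(3,[490,-30,300])]:
    r.move_to(p,[180,0,0])
    i=r.camera_info("wrist"); im,d=r.read_camera("wrist"); cv2.imwrite(f"pics/w{k}.png",im); np.save(f"pics/w{k}.npy",d); np.save(f"pics/w{k}i.npy",i,allow_pickle=True)
    print(r.read_time_s(),i['origin'],i['attitude'],r.read_ee_pos())
```

```text
2.8667 [571.07338278  38.45348653 436.2325179 ] [-1.82879922e+01  1.85936569e-02 -9.00271069e+01] [490.19370804  39.01923727 309.67079529]
3.3 [570.93621002 -32.4150887  426.09205777] [-1.83086942e+01  4.96476539e-02 -9.01443823e+01] [490.02151679 -30.61052702 299.87355414]
```

View pics/w2.png

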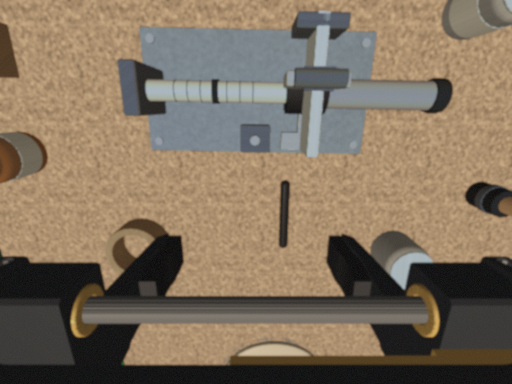

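View pics/w3.png

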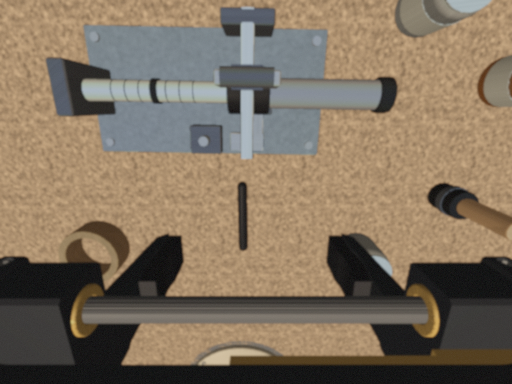

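Both wrist views show the items clearly:

| Item | w2 pixel | w3 pixel |
|---|---|---|
| Pin | (255,140) | (203,141) |
| Band | (215,91) | (155,91) |
| Fin near end | (313,155) | (246,157) |
| Collar leading edge | ≈ (287,95) | ≈ (228,95) |

I'll refine these with sub-pixel features and triangulate.

Run:
```python
from h import *
I={k:np.load(f"pics/w{k}i.npy",allow_pickle=True).item() for k in (2,3)}
D={k:np.load(f"pics/w{k}.npy") for k in (2,3)}
im={k:cv2.imread(f"pics/w{k}.png") for k in (2,3)}
# pin: bright spot
pin=[];band=[]
for k,(u,v),(bu,bv) in [(2,(255,140),(215,91)),(3,(203,141),(155,91))]:
    g=cv2.cvtColor(im[k],cv2.COLOR_BGR2GRAY).astype(float)
    w=g[v-10:v+11,u-10:u+11]; m=(w>np.percentile(w,50)+35); 
    n,l,s,c=cv2.connectedComponentsWithStats(m.astype(np.uint8)); 
    j=l[10,10]; print(k,'pin',j,s[j],c[j]+[u-10,v-10]); pc=c[j]+[u-10,v-10]; pin.append((I[k]['origin'],ray(I[k],*pc)))
    # band: dark along row profile
    cols=np.arange(bu-14,bu+15); prof=g[bv-5:bv+6,bu-14:bu+15].mean(0)
    wgt=np.clip(100-prof,0,None); bc=(cols*wgt).sum()/wgt.sum(); print('band',bc,prof.round(0)[8:22])
    P=cloud(I[k],D[k]); X,Y,Z=P[...,0],P[...,1],P[...,2]
    # tube axis: top centerline via Z
    m=(Y>10)&(Y<150)&(abs(X-590)<25)&(Z>76)&(Z<97)
    q=P[m]; 
    ys=np.arange(15,145,10); cx=[(q[abs(q[:,1]-y)<5][:,0].min()+q[abs(q[:,1]-y)<5][:,0].max())/2 for y in ys]; print('tube centre x(y)',np.polyfit(ys-80,cx,1), np.percentile(q[:,2],[50,98]))
    m2=(Y<-70)&(Y>-175)&(abs(X-585)<35)&(Z>76); q=P[m2]; ys=np.arange(-165,-75,10)
    cx=[np.percentile(q[abs(q[:,1]-y)<5][:,0],[2,98]).mean() for y in ys]; print('outer centre x(y)',np.polyfit(ys-80,cx,1))
    # fin top
    m=(abs(Y+25)<15)&(Z>141)&(Z<153)&(X<570)&(X>500); q=P[m]; print('fin top',q.mean(0),np.percentile(q,[1,99],axis=0)); 
    print('fin dir dy/dx',np.polyfit(q[:,0],q[:,1],1), 'y at 545', np.polyval(np.polyfit(q[:,0],q[:,1],1),545))
    # lever & stopblock
    m=(abs(Y+25)<40)&(Z>142)&(X>572)&(X<625); q=P[m]; print('lever',np.percentile(q,[1,50,99],axis=0).round(1).tolist())
    m=(abs(Y+25)<60)&(Z>60)&(X>612); q=P[m]; print('endstop',np.percentile(q,[1,50,99],axis=0).round(1).tolist())
    # collar: leading edge px, dark
    m=(abs(X-585)<28)&(Y>-60)&(Y<6)&(Z>80)&(Z<103); q=P[m&(g<70)]; print('collar',np.percentile(q,[1,50,99],axis=0).round(1).tolist())
    band.append((I[k],bc,bv))
    print('band z tube top', P[bv,int(round(bc))])
    print('pin depth', P[int(pc[1]),int(pc[0])])
    cv2.imwrite(f"pics/z{k}.png",cv2.resize(im[k][60:170,130:330] if k==2 else im[k][60:170,70:270],None,fx=4,fy=4,interpolation=cv2.INTER_CUBIC))
print('pin tri',tri(pin)); 
for i,bc,bv in band: print('band on z 89.5 plane', onplane(i,bc,bv,89.5))
```

```text
2 pin 1 [ 5  6 10  9 70] [254.5 140.2]
band 214.11456102783728 [178. 167. 126.  70.  41.  39.  39.  57. 113. 160. 177. 179. 179. 179.]
tube centre x(y) [1.93941409e-02 5.89930631e+02] [85.55772591 88.72023072]
outer centre x(y) [1.99049174e-02 5.89954824e+02]
fin top [545.81254041 -22.98156556 146.29651857] [[521.05672371 -29.4434887  141.58102806]
 [569.39704235 -17.1348453  148.14330774]]
fin dir dy/dx [ -0.01667947 -13.87770295] y at 545 -22.968012821462942
lever [[573.3, -54.7, 143.8], [597.4, -23.3, 157.4], [624.1, 6.7, 162.7]]
endstop [[613.0, -49.1, 100.6], [642.3, -21.4, 146.0], [655.4, -0.5, 148.3]]
collar [[565.5, -47.4, 83.1], [578.2, -10.4, 97.1], [591.3, 0.8, 100.7]]
band z tube top [589.75162341  87.52165816  88.00841   ]
pin depth [527.67171454  39.47506129  53.78409269]
3 pin 1 [ 5  6 10  9 72] [202.70833333 140.91666667]
band 152.60446570972888 [129.  79.  47.  39.  38.  42.  70. 123. 161. 176. 179. 179. 179. 179.]
tube centre x(y) [1.78434849e-02 5.89886757e+02] [85.63443216 88.70405418]
outer centre x(y) [1.92425661e-02 5.89707992e+02]
fin top [545.81873947 -23.7385693  146.54249273] [[520.59714558 -29.54494465 144.63244274]
 [569.26185249 -17.90060699 148.06314455]]
fin dir dy/dx [ -0.02356067 -10.87871418] y at 545 -23.71927925133479
lever [[573.0, -55.3, 145.3], [597.5, -24.8, 157.5], [623.7, 6.0, 162.6]]
endstop [[613.0, -49.7, 104.8], [642.5, -25.4, 146.3], [655.4, -1.5, 148.3]]
collar [[564.2, -47.8, 84.0], [577.7, -32.6, 97.0], [590.5, -1.1, 100.6]]
band z tube top [589.16177215  86.32706257  89.27963389]
pin depth [528.75264879  39.59965359  54.04549592]
pin tri [527.43527273  38.77690257  53.71610394]
band on z 89.5 plane [589.67154923  87.17399482  89.5       ]
band on z 89.5 plane [589.15103074  86.7103979   89.5       ]
```

View pics/z2.png

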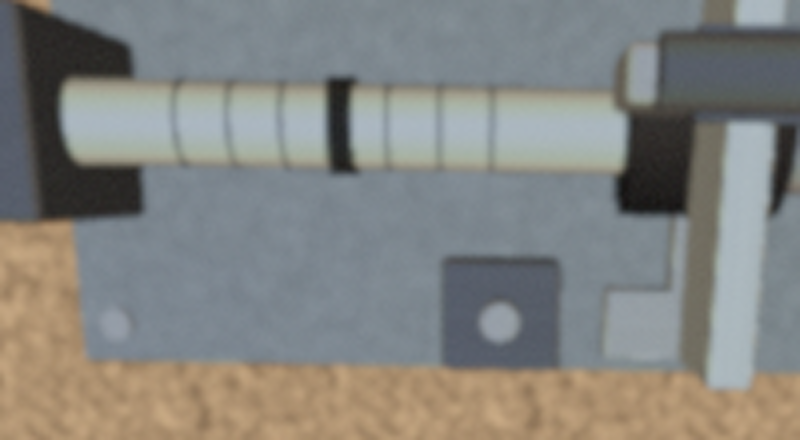

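View pics/z3.png

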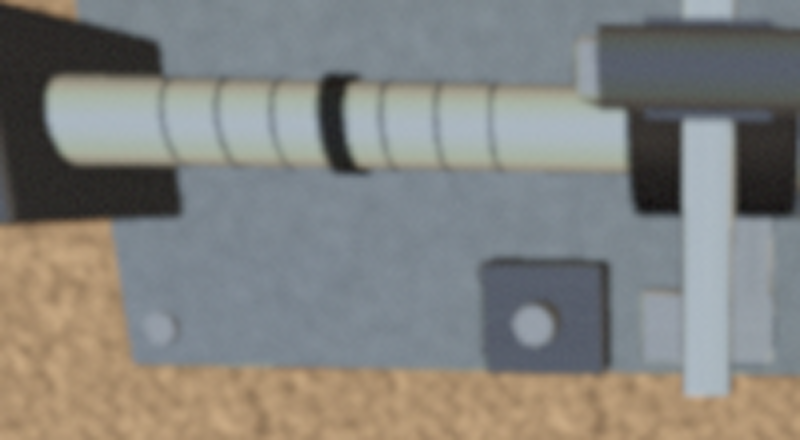

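Pin top is at (527.5, 38.8, 53.7), which matches the given 54. The fin top is at about 147, the jig is yawed about −1.1°, and the pre-measured band is at y≈87 against a collar edge at y≈0.8. Now I'll grip the mallet.

Run:
```python
from workcell import r
import numpy as np
r.move_to([433,-339.3,200],[180,0,0])
r.servo_line([433,-339.3,108],120)
print(r.read_ee_pos(), r.read_wrist_force())
r.clamp(); print(r.read_gripper_width(), r.read_wrist_force())
r.servo_line([433,-339.3,120],60); print(r.read_wrist_force(), r.read_ee_pos())
r.servo_line([433,-339.3,290],200); print(r.read_time_s(),r.read_gripper_width(), r.read_wrist_force(), r.read_ee_pos())
r.move_to([527.5,38.8,290],[180,0,0]); r.dwell(0.2); print(r.read_time_s(),r.read_ee_pos(),r.read_wrist_force())
```

```text
[ 433.3802174  -339.45934256  108.72242402] [ 0.36584145 -0.50959488  0.32775672]
0.287402804571064 [-0.76876456  1.62856272  0.73295911]
[-0.03828163 -0.64834513 -4.2023549 ] [ 433.02490172 -339.39902605  120.30921949]
7.7833 0.2856142203485796 [ 0.03294269  0.26098219 -4.06030982] [ 432.72379997 -338.95433732  288.73847632]
9.4333 [527.62364368  37.96091978 289.93414721] [-0.29163494 -0.34510148 -4.370495  ]
```

Run:
```python
from workcell import r
import numpy as np, cv2
r.servo_line([527.5,39.2,172],120); r.dwell(0.2); print(r.read_time_s(),r.read_ee_pos(),r.read_wrist_force())
for n in ["scene","wrist"]:
    im,d=r.read_camera(n); 
    if n=="scene": im=cv2.resize(im[120:280,160:320],None,fx=3.5,fy=3.5,interpolation=cv2.INTER_CUBIC)
    cv2.imwrite(f"pics/{n}_a.png",im)
```

```text
10.7667 [527.66071823  39.19655831 172.49807201] [-0.31693821 -0.50595171 -3.93590065]
```

View pics/scene_a.png

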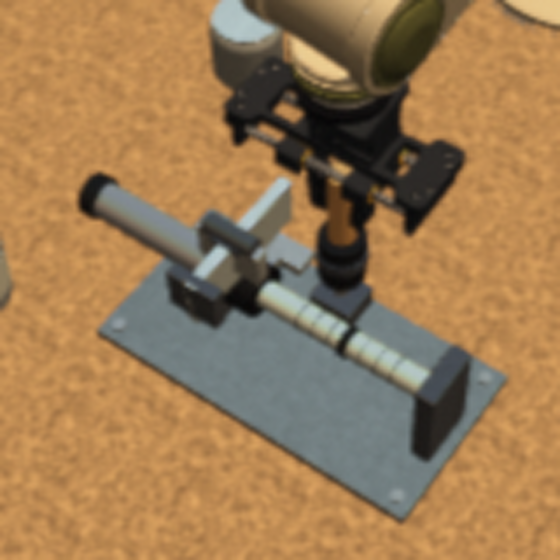

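View pics/wrist_a.png

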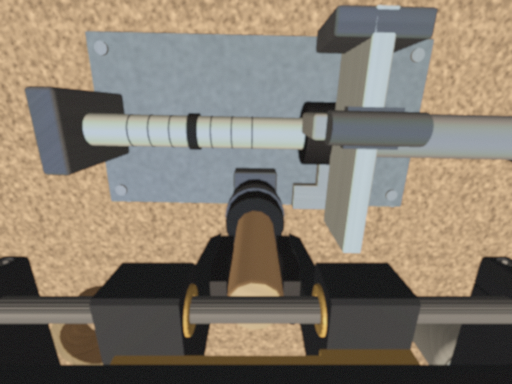

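The scene crop shows the mallet upright, directly above the boss at (343,300). In the wrist view the head at (255,210) is centred over the boss. Now I'll press down in small force-checked steps.

Run:
```python
from workcell import r
import numpy as np
z=164
while z>136:
    r.servo_line([527.5,39.2,z],40)
    f=r.read_wrist_force(); p=r.read_ee_pos(); print(z,p.round(1),f.round(1),round(r.read_gripper_width(),3),round(r.read_time_s(),2))
    if f[2]>28: break
    z-=2 if z>148 else 1
```

```text
164 [527.4  39.2 163.6] [ 0.9 -0.1 -3.3] 0.286 11.22
162 [527.5  39.2 162. ] [ 0.2  0.1 -3.9] 0.287 11.47
160 [527.6  39.2 160.2] [-0.6  0.3  0.5] 0.286 11.72
158 [527.6  39.2 158.1] [-0.1  0.2  1.3] 0.287 11.97
156 [527.6  39.2 155.9] [-0.4  0.3  0.4] 0.287 12.22
154 [527.5  39.2 153.8] [0.9 0.  0.2] 0.285 12.47
152 [527.5  39.2 151.8] [ 0.  -0.   1.2] 0.289 12.72
150 [527.5  39.2 149.8] [-0.1 -0.8 -0.7] 0.29 12.97
148 [527.5  39.2 147.8] [ 0.4 -0.2  1.3] 0.287 13.22
147 [527.5  39.2 147. ] [-0.1 -0.4  1.7] 0.29 13.47
146 [527.5  39.2 146. ] [-0.5  0.2  3.1] 0.286 13.72
145 [527.5  39.2 144.9] [0.4 0.1 2.8] 0.285 13.97
144 [527.5  39.2 144. ] [0.6 0.3 2.5] 0.284 14.22
143 [527.7  39.2 143.9] [-2.3  0.1 11.5] 0.284 14.47
142 [527.8  39.2 143.9] [-5.   1.6 19.5] 0.284 14.72
141 [528.1  39.2 143.8] [-6.   1.  27.9] 0.284 14.97
140 [528.4  39.2 143.7] [-7.5  1.  34.4] 0.288 15.22
```

A hard stop at TCP z=144 means the head face is on the boss (36+108), so the pin is flush. Next I'll return the mallet to its spot.

Run:
```python
from workcell import r
import numpy as np
r.servo_line([527.5,39.2,160],80)
r.servo_line([527.5,39.2,285],200)
r.move_to([433,-339.3,200],[180,0,0]); r.dwell(0.2)
r.servo_line([433,-339.3,112],120)
print(r.read_ee_pos(),r.read_wrist_force(),r.read_time_s())
for z in np.arange(110,104,-1.):
    r.servo_line([433,-339.3,z],30); f=r.read_wrist_force(); print(z,r.read_ee_pos().round(1),f.round(1))
    if f[2]>1: break
r.dwell(0.2); r.open_gripper(); r.dwell(0.2); print(r.read_gripper_width(),r.read_wrist_force(),r.read_time_s())
r.servo_line([433,-339.3,235],150)
i=r.camera_info("wrist"); im,d=r.read_camera("wrist"); cv=__import__('cv2'); cv.imwrite("pics/w5.png",im)
print(r.read_time_s())
```

```text
[ 433.2903381  -339.60304134  112.7000084 ] [-0.21187781  0.01873157 -3.30828223] 18.9583
110.0 [ 433.1 -339.4  110.3] [-0.7 -0.4 -4.3]
109.0 [ 433.  -339.3  109. ] [ 0.6  0.6 -4.1]
108.0 [ 433.  -339.3  108. ] [-0.8  0.  -3.6]
107.0 [ 433.1 -339.5  107.9] [-1.1  1.6  3.7]
0.998512493738563 [-0.4995801  -0.34001976  0.0509864 ] 21.375
22.425
```

View pics/w5.png

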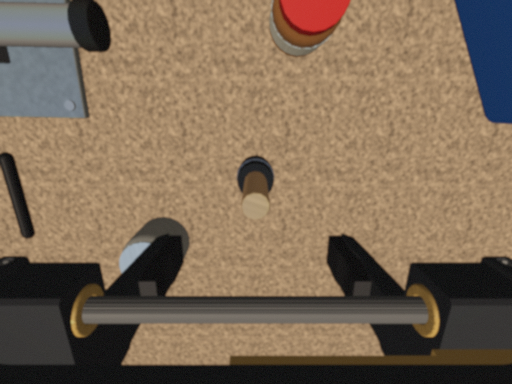

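The mallet stands upright and free at (256,204), in its original place. I'll do a quick check that the pin is flush, then go to the fin.

Run:
```python
from workcell import r
from h import *
r.move_to([500,10,260],[180,0,-1.1]); r.dwell(0.2)
i=r.camera_info("wrist"); im,d=r.read_camera("wrist"); cv2.imwrite("pics/w6.png",im)
P=cloud(i,d); X,Y,Z=P[...,0],P[...,1],P[...,2]
m=(abs(X-527.5)<5)&(abs(Y-38.8)<5); print('pin z',P[m].mean(0))
m=(abs(X-527.5)<19)&(abs(Y-38.8)<19)&~((abs(X-527.5)<10)&(abs(Y-38.8)<10)); print('boss',P[m].mean(0))
m=(abs(Y+25)<15)&(Z>141)&(Z<153)&(X<570)&(X>500); q=P[m]; print('fin',q.mean(0),np.percentile(q,[1,99],axis=0), np.polyval(np.polyfit(q[:,0],q[:,1],1),545))
print(r.read_time_s())
```

```text
pin z [524.35647334  38.85131372 316.2552314 ]
boss [522.7245695   40.56686259 279.63161845]
fin [545.82909983 -23.3104826  146.42002097] [[520.73795027 -29.50609526 142.24691433]
 [569.27512667 -17.53298267 148.18061932]] -23.293952824963547
24.0167
```

View pics/w6.png

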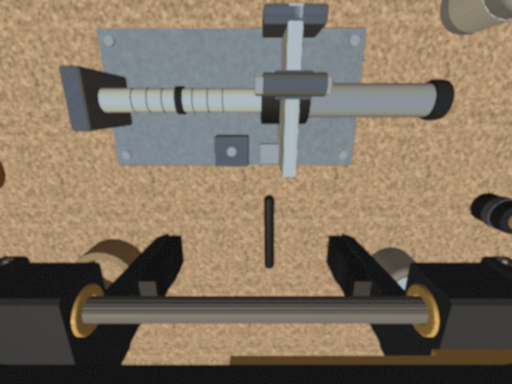

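The pin patch z was contaminated by gripper points, so I'll recheck it later. The view shows the pin at (232,151) with no side visible, and the force stop agreed. Now I'll grip the fin and slide it part way.

Run:
```python
from workcell import r
from h import *
o=[180,0,-1.1]
r.move_to([545,-23.3,215],o)
r.servo_line([545,-23.3,131],100); print(r.read_ee_pos().round(2),r.read_wrist_force().round(1))
r.clamp(); p0=r.read_ee_pos(); print(p0.round(2),r.read_wrist_force().round(1),r.read_gripper_width()*88,r.read_time_s())
e=np.array([0.0195,1,0]); b=np.array([545,-23.3,131])
for s in (20,50,80):
    r.servo_line(b+e*s,60); f=r.read_wrist_force(); print(s,r.read_ee_pos().round(2),f.round(1),r.read_gripper_width()*88,r.read_time_s())
    if abs(f).max()>35: break
r.dwell(0.2); print(r.read_ee_pos().round(2),r.read_wrist_force().round(1))
for n in ("wrist","top","scene"):
    i=r.camera_info(n); im,d=r.read_camera(n); cv2.imwrite(f"pics/b_{n}.png",im); np.save(f"pics/b_{n}.npy",d); np.save(f"pics/b_{n}i.npy",i,allow_pickle=True)
```

```text
[545.29 -23.31 131.69] [-0.4 -0.5  0.2]
[545.   -23.23 130.99] [ 0.3  1.  -0.4] 11.958406286011556 26.5333
20 [545.42  -3.11 131.  ] [-0.5 -1.9  0.4] 11.675127619047451 27.0167
50 [546.    26.74 131.  ] [ 1.2 -1.8 -0.1] 11.807592740067275 27.6667
80 [546.61  56.55 130.99] [ 0.3 -3.4 -0.9] 11.75935296119575 28.3167
[546.59  56.41 131.02] [ 1.9 -3.4 -0.9]
```

View pics/b_wrist.png

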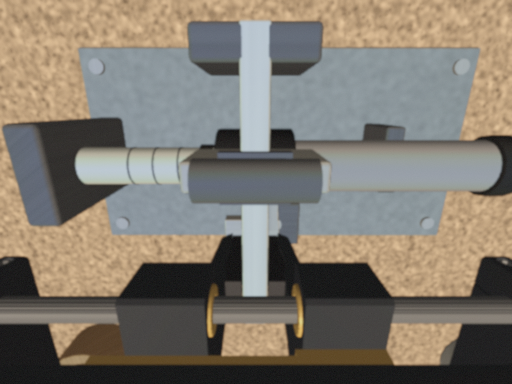

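In this wrist view the roller (185–325, 180) hides the collar edge and band, so I'll use the scene and top cameras.

Run:
```python
from h import *
a=cv2.imread("pics/b_scene.png")[175:255,195:305]; cv2.imwrite("pics/b_sc.png",cv2.resize(a,None,fx=7,fy=7,interpolation=cv2.INTER_CUBIC))
a=cv2.imread("pics/b_top.png")[140:210,180:290]; cv2.imwrite("pics/b_tc.png",cv2.resize(a,None,fx=7,fy=7,interpolation=cv2.INTER_CUBIC))
```

```text
(no output)
```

View pics/b_sc.png

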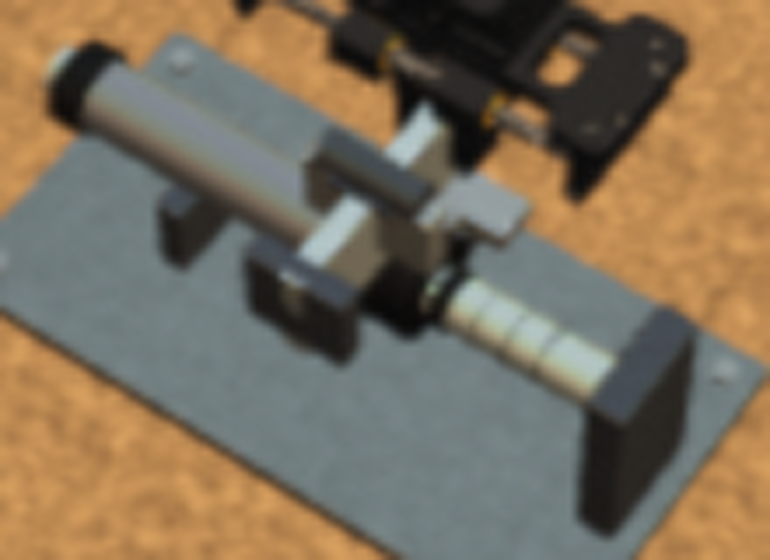

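View pics/b_tc.png

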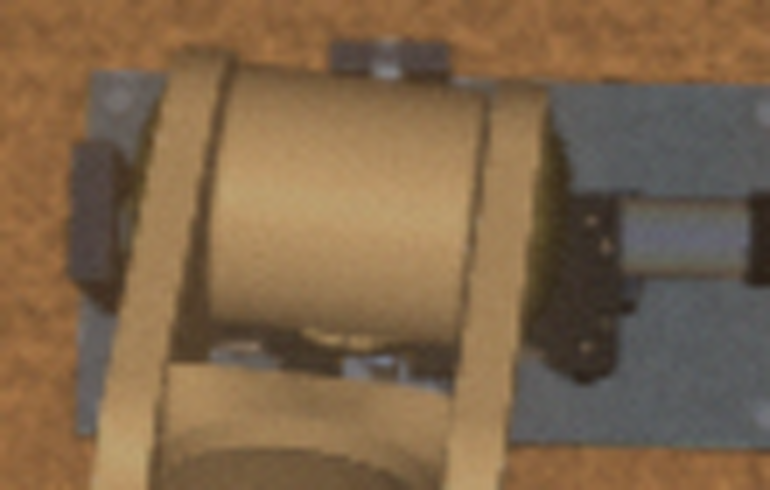

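The scene crop shows only a sliver of light tube between the collar and the band at (437,288), as expected about 6 mm before the mark. I'll refine the remaining travel using the unobstructed early views, measuring both collar edge and band in the same picture.

Run:
```python
from h import *
A=np.array([589.9,80,75]); e=np.array([0.0195,1,0]); e/=np.linalg.norm(e); A=A-e*(80/e[1])  # axis at y=0
def cyl(i,u,v,Rad):
    o=i['origin']; d=ray(i,u,v); 
    dp=d-e*(d@e); op=(o-A)-e*((o-A)@e); a=dp@dp;b=2*dp@op;c=op@op-Rad**2
    t=(-b-np.sqrt(b*b-4*a*c))/(2*a); p=o+t*d; return (p-A)@e, p
for k,rows,u0 in [(3,range(100,111),228),]:
    i=np.load(f"pics/w{k}i.npy",allow_pickle=True).item(); D=np.load(f"pics/w{k}.npy")
    g=cv2.cvtColor(cv2.imread(f"pics/w{k}.png"),cv2.COLOR_BGR2GRAY).astype(float)
    for v in rows:
        pr=g[v,u0-8:u0+9]; hi=pr[:4].mean(); lo=pr[-5:].mean(); h=(hi+lo)/2
        j=np.where((pr[:-1]>h)&(pr[1:]<=h))[0]
        if len(j)==0: continue
        j=j[0]; u=u0-8+j+(pr[j]-h)/(pr[j]-pr[j+1]); s,p=cyl(i,u,v,25); print(k,v,round(u,2),'s',round(s,2),p.round(1),D[v,int(u)+3])
for k,u0 in [(2,214),(3,153)]:
    i=np.load(f"pics/w{k}i.npy",allow_pickle=True).item(); g=cv2.cvtColor(cv2.imread(f"pics/w{k}.png"),cv2.COLOR_BGR2GRAY).astype(float)
    for v in range(85,98,2):
        us=np.arange(u0-10,u0+12); w=np.clip(110-g[v,us],0,None); u=(w*us).sum()/w.sum(); s,p=cyl(i,u,v,14.5); print('band',k,v,round(u,2),round(s,2),p.round(1))
```

```text
3 100 226.61 s -0.22 [578.8  -0.   98.1] 309.14413
3 101 226.72 s -0.29 [ 5.778e+02 -1.000e-01  9.770e+01] 310.95367
3 102 226.8 s -0.31 [ 5.767e+02 -1.000e-01  9.710e+01] 310.66425
3 103 226.92 s -0.37 [ 5.756e+02 -1.000e-01  9.650e+01] 312.1869
3 104 227.11 s -0.5 [ 5.745e+02 -2.000e-01  9.580e+01] 312.5307
3 105 227.19 s -0.51 [ 5.734e+02 -2.000e-01  9.510e+01] 314.24323
3 106 227.25 s -0.48 [ 5.723e+02 -2.000e-01  9.420e+01] 314.86234
3 107 227.32 s -0.45 [ 5.712e+02 -1.000e-01  9.320e+01] 316.95718
3 108 227.47 s -0.5 [ 5.701e+02 -1.000e-01  9.210e+01] 318.10583
3 109 227.58 s -0.49 [ 5.69e+02 -1.00e-01  9.08e+01] 319.54276
3 110 227.86 s -0.66 [ 5.678e+02 -3.000e-01  8.930e+01] 321.775
band 2 85 214.11 87.21 [596.5  87.1  88. ]
band 2 87 214.03 87.24 [594.2  87.1  88.9]
band 2 89 214.03 87.24 [591.9  87.2  89.4]
band 2 91 214.08 87.23 [589.7  87.2  89.5]
band 2 93 214.14 87.25 [587.4  87.3  89.3]
band 2 95 214.2 87.33 [585.2  87.4  88.7]
band 2 97 214.47 87.21 [583.   87.3  87.7]
band 3 85 152.24 86.88 [595.7  86.8  88.3]
band 3 87 152.2 86.89 [593.5  86.8  89.1]
band 3 89 152.31 86.85 [591.3  86.8  89.4]
band 3 91 152.51 86.83 [589.2  86.8  89.5]
band 3 93 152.77 86.85 [587.   86.9  89.2]
band 3 95 153.13 86.89 [584.8  87.   88.5]
band 3 97 153.62 86.89 [582.7  87.   87.5]
```

Run:
```python
from h import *
A=np.array([589.9,80,75]); e=np.array([0.0195,1,0]); e/=np.linalg.norm(e); A=A-e*(80/e[1])
def cyl(i,u,v,Rad):
    o=i['origin']; d=ray(i,u,v); 
    dp=d-e*(d@e); op=(o-A)-e*((o-A)@e); a=dp@dp;b=2*dp@op;c=op@op-Rad**2
    t=(-b-np.sqrt(b*b-4*a*c))/(2*a); p=o+t*d; return (p-A)@e
def minima(name,v,ua,ub,Rd=12.6):
    i=np.load(f"pics/{name}i.npy",allow_pickle=True).item(); g=cv2.cvtColor(cv2.imread(f"pics/{name}.png"),cv2.COLOR_BGR2GRAY).astype(float)
    pr=g[v-1:v+2,ua:ub].mean(0); base=np.median(pr); dd=base-pr; out=[]
    for j in range(2,len(pr)-2):
        if dd[j]>8 and dd[j]==dd[j-2:j+3].max():
            w=np.clip(dd[j-2:j+3],0,None); u=ua+j+(w*np.arange(-2,3)).sum()/w.sum(); out.append((round(u,1),round(cyl(i,u,v,Rd),2),round(dd[j])))
    return out
print('w2',minima("w2",90,155,285)); print('w3',minima("w3",90,95,225))
for v in (160,165,170): print('b',minima("b_wrist",v,88,182))
# fin in b_wrist
i=np.load("pics/b_wristi.npy",allow_pickle=True).item(); D=np.load("pics/b_wrist.npy"); g=cv2.cvtColor(cv2.imread("pics/b_wrist.png"),cv2.COLOR_BGR2GRAY).astype(float)
print(i['origin'],i['attitude'])
for name,rows in (("b_wrist",(100,110,120,215,225,235)),("w3",(115,125,135,145))):
    i=np.load(f"pics/{name}i.npy",allow_pickle=True).item(); im=cv2.imread(f"pics/{name}.png"); g=cv2.cvtColor(im,cv2.COLOR_BGR2GRAY).astype(float)
    for v in rows:
        c=256 if name[0]=='b' else 246
        gr=np.abs(np.gradient(g[v,c-25:c+25])); l=c-25+gr[:25].argmax(); rr=c-25+25+gr[25:].argmax()
        def sub(j): w=np.abs(np.gradient(g[v]))[j-2:j+3]; return j+(w*np.arange(-2,3)).sum()/w.sum()
        l,rr=sub(l),sub(rr); pl=onplane(i,l,v,147); pr=onplane(i,rr,v,147); m=(pl+pr)/2
        print(name,v,round(l,1),round(rr,1),'width',round(abs(pl[1]-pr[1]),1),m.round(1),'s of collar edge',round((m-A)@e+25,2))
```

```text
w2 [(np.float64(172.9), np.float64(137.03), 27), (np.float64(186.3), np.float64(120.96), 27), (np.float64(199.5), np.float64(104.99), 27), (np.float64(199.6), np.float64(104.97), 27), (np.float64(214.0), np.float64(87.53), 141), (np.float64(226.2), np.float64(72.91), 26), (np.float64(239.4), np.float64(56.97), 26), (np.float64(252.6), np.float64(41.0), 26)]
w3 [(np.float64(110.2), np.float64(136.95), 30), (np.float64(123.8), np.float64(121.02), 31), (np.float64(137.6), np.float64(104.86), 28), (np.float64(152.9), np.float64(86.94), 141), (np.float64(164.8), np.float64(73.02), 32), (np.float64(178.5), np.float64(56.99), 29), (np.float64(192.1), np.float64(41.04), 26)]
b [(np.float64(127.2), np.float64(136.81), 59), (np.float64(152.0), np.float64(120.86), 57), (np.float64(177.0), np.float64(104.87), 53)]
b [(np.float64(127.1), np.float64(136.79), 61), (np.float64(152.0), np.float64(120.84), 57), (np.float64(177.3), np.float64(104.57), 65)]
b [(np.float64(127.7), np.float64(136.72), 56), (np.float64(152.4), np.float64(120.84), 50), (np.float64(177.4), np.float64(104.7), 57)]
[627.40371617  54.23342731 257.56421749] [-1.82586154e+01  2.59057350e-02 -9.10798009e+01]
b_wrist 100 239.7 269.1 width 11.4 [630.1  54.3 147. ] s of collar edge 80.13
b_wrist 110 239.4 269.0 width 11.6 [626.5  54.5 147. ] s of collar edge 80.18
b_wrist 120 240.0 269.1 width 11.5 [622.7  54.4 147. ] s of collar edge 80.08
b_wrist 215 241.2 277.8 width 16.2 [582.2  53.  147. ] s of collar edge 77.84
b_wrist 225 242.0 266.9 width 11.2 [577.4  55.3 147. ] s of collar edge 80.09
b_wrist 235 231.3 277.8 width 21.1 [572.5  55.4 147. ] s of collar edge 80.03
w3 115 240.8 252.1 width 11.2 [563.6 -24.  147. ] s of collar edge 0.49
w3 125 221.5 251.3 width 29.9 [554.  -13.8 147. ] s of collar edge 10.51
w3 135 221.5 251.1 width 30.1 [544.2 -13.5 147. ] s of collar edge 10.6
w3 145 222.1 262.2 width 41.2 [534.1 -19.3 147. ] s of collar edge 4.67
```

The measurements are consistent. In the current view the collar edge is at s≈80.1, and the scale rings agree with the earlier views to 0.2 mm, so with the band at s≈87.0 about 6.8 mm remains. I'll finish the slide, then push the lever with the clamped fingers, sliding along the fin.

Run:
```python
from workcell import r
from h import *
e=np.array([0.0195,1,0]); x=np.array([1,-0.0195,0]); b=np.array([545,-23.3,131])+e*86.95
r.servo_line(b,40); r.dwell(0.15); print(r.read_ee_pos().round(2),r.read_wrist_force().round(1),r.read_time_s())
for s in (5,15,25,30):
    r.servo_line(b+x*s,50); f=r.read_wrist_force(); print(s,r.read_ee_pos().round(2),f.round(1),round(r.read_gripper_width()*88,2),round(r.read_time_s(),2))
    if np.linalg.norm(f)>80: break
i=r.camera_info("wrist"); im,d=r.read_camera("wrist"); cv2.imwrite("pics/c_wrist.png",im); np.save("pics/c_wristi.npy",i,allow_pickle=True)
```

```text
[546.76  63.54 131.  ] [ 1.4 -3.4 -1. ] 29.1417
5 [547.81  63.78 130.75] [-18.7  -5.   10.9] 11.66 29.39
15 [554.22  64.06 129.76] [-33.4  -3.4  14. ] 11.42 29.74
25 [563.01  64.07 128.82] [-36.7  -2.2   9.8] 11.3 30.09
30 [567.47  64.06 128.44] [-37.   -3.8  10.1] 11.86 30.34
```

View pics/c_wrist.png

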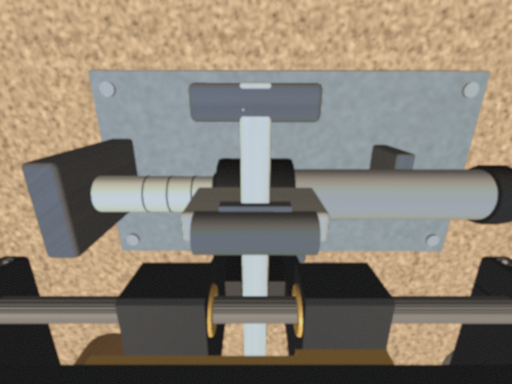

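The fingers slide along the fin with about 37 N drag and the lever isn't touched yet. The TCP lags in x, has sagged 2.5 mm in z, and drifted about +0.9 mm in y. I'll trim y and z by feedback and go on in small steps.

Run:
```python
from workcell import r
from h import *
e=np.array([0.0195,1,0]); x=np.array([1,-0.0195,0]); b=np.array([545,-23.3,131])+e*86.95
p0=np.array([546.76,63.54,131.0])
cy,cz=-0.9,2.0; s=30
last=None
while s<100:
    s+=5
    r.servo_line(b+x*s+e*cy+[0,0,cz],50); f=r.read_wrist_force(); p=r.read_ee_pos()
    ey=(p-p0)@(e/np.linalg.norm(e)); sx=(p-p0)@x
    print(s,p.round(2),f.round(1),'ey',round(ey,2),'sx',round(sx,2),'lag',round(s-sx,1),round(r.read_time_s(),2))
    cy-=0.5*ey; cz+=0.3*(131-p[2]); cz=min(cz,5)
    if f[0]<-50: break
    if r.read_time_s()>42: break
i=r.camera_info("wrist"); im,d=r.read_camera("wrist"); cv2.imwrite("pics/d_wrist.png",im); np.save("pics/d_wristi.npy",i,allow_pickle=True);np.save("pics/d_wrist.npy",d)
print(cy,cz,s,r.read_tool_rot())
```

```text
35 [571.19  63.15 128.77] [-40.4  -3.3  -0.4] ey 0.09 sx 24.44 lag 10.6 30.65
40 [575.93  63.06 128.88] [-40.6  -2.6  -2.4] ey 0.08 sx 29.18 lag 10.8 30.9
45 [580.79  62.96 129.14] [-39.2  -3.   -4.9] ey 0.09 sx 34.04 lag 11.0 31.15
50 [585.24  62.87 129.26] [-41.3  -2.5  -6.2] ey 0.08 sx 38.5 lag 11.5 31.4
55 [589.82  62.78 129.38] [-43.1  -2.7  -7.7] ey 0.08 sx 43.07 lag 11.9 31.65
60 [594.7   62.64 129.52] [-43.   -3.4  -9.4] ey 0.04 sx 47.96 lag 12.0 31.9
65 [599.77  62.53 129.61] [-43.   -2.5  -9.3] ey 0.02 sx 53.03 lag 12.0 32.15
70 [604.86  62.42 129.64] [-43.   -2.8  -8.7] ey 0.01 sx 58.13 lag 11.9 32.4
75 [609.98  62.28 129.69] [-42.7  -2.4  -9.3] ey -0.02 sx 63.25 lag 11.8 32.65
80 [615.07  62.18 129.69] [-43.8  -3.   -9.2] ey -0.03 sx 68.34 lag 11.7 32.9
85 [619.87  62.11 129.68] [-44.7  -2.6  -7.5] ey 0.0 sx 73.14 lag 11.9 33.15
90 [621.12  62.43 129.52] [-68.8  -3.9   2.3] ey 0.34 sx 74.38 lag 15.6 33.4
-1.283651912346335 5 90 [-179.91980459    2.69292308   -1.00949873]
```

View pics/d_wrist.png

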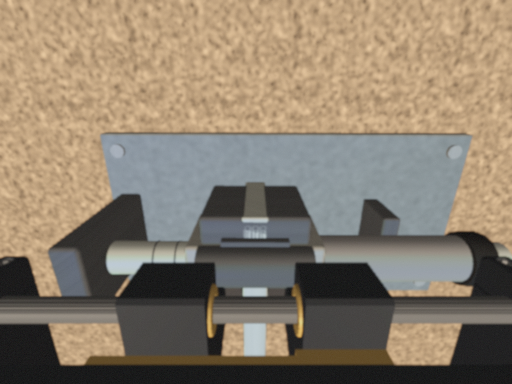

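The force jumped from 44 to 69 N with the TCP stopped at sx≈74.4, so the lever is against its end stop. I'll ease the push slightly, trim y, and verify with the rings and the scene camera.

Run:
```python
from workcell import r
from h import *
e=np.array([0.0195,1,0]); x=np.array([1,-0.0195,0]); b=np.array([545,-23.3,131])+e*86.95
p0=np.array([546.76,63.54,131.0])
r.servo_line(b+x*88+e*(-1.6)+[0,0,4],20); r.dwell(0.3)
f=r.read_wrist_force(); p=r.read_ee_pos(); print(p.round(2),f.round(1),'ey',((p-p0)@e).round(2),'sx',((p-p0)@x).round(2),r.read_gripper_width()*88,r.read_time_s())
for n in ("wrist","scene","top"):
    i=r.camera_info(n); im,d=r.read_camera(n); cv2.imwrite(f"pics/e_{n}.png",im); np.save(f"pics/e_{n}.npy",d); np.save(f"pics/e_{n}i.npy",i,allow_pickle=True)
a=cv2.imread("pics/e_scene.png")[175:255,195:305]; cv2.imwrite("pics/e_sc.png",cv2.resize(a,None,fx=7,fy=7,interpolation=cv2.INTER_CUBIC))
A=np.array([589.9,80,75]); e/=np.linalg.norm(e); A=A-e*(80/e[1])
def cyl(i,u,v,Rad):
    o=i['origin']; d=ray(i,u,v); 
    dp=d-e*(d@e); op=(o-A)-e*((o-A)@e); a=dp@dp;b=2*dp@op;c=op@op-Rad**2
    t=(-b-np.sqrt(b*b-4*a*c))/(2*a); p=o+t*d; return (p-A)@e
i=np.load("pics/e_wristi.npy",allow_pickle=True).item(); g=cv2.cvtColor(cv2.imread("pics/e_wrist.png"),cv2.COLOR_BGR2GRAY).astype(float)
for v in (250,255,260):
    pr=g[v-1:v+2,120:188].mean(0); dd=np.median(pr)-pr
    print([(120+j,round(dd[j]),round(cyl(i,120+j,v,12.6),2)) for j in range(2,len(pr)-2) if dd[j]>10 and dd[j]==dd[j-2:j+3].max()])
for v in (292,334,340,346):
    gr=np.abs(np.gradient(g[v])); l=232+gr[232:255].argmax(); rr=256+gr[256:280].argmax()
    s=lambda j:j+(gr[j-2:j+3]*np.arange(-2,3)).sum()/gr[j-2:j+3].sum()
    pl=onplane(i,s(l),v,147);pr=onplane(i,s(rr),v,147);m=(pl+pr)/2; print('fin',v,l,rr,abs(pl[1]-pr[1]).round(1),m.round(1),'collar s',round((m-A)@e+25,2))
```

```text
[621.01  61.91 129.56] [-59.5  -1.6   1.9] ey -0.18 sx 74.28 11.289065096882744 34.0167
[(153, 39, np.float64(136.57)), (174, 40, np.float64(121.16))]
[(152, 43, np.float64(136.58)), (174, 43, np.float64(120.59))]
[(151, 47, np.float64(136.99)), (173, 47, np.float64(121.06))]
fin 292 242 267 12.0 [617.9  61.4 147. ] collar s 86.93
fin 334 244 265 11.1 [591.   61.9 147. ] collar s 86.96
fin 340 243 274 16.0 [586.8  59.7 147. ] collar s 84.66
fin 346 244 264 10.7 [582.6  62.2 147. ] collar s 87.1
```

View pics/e_sc.png

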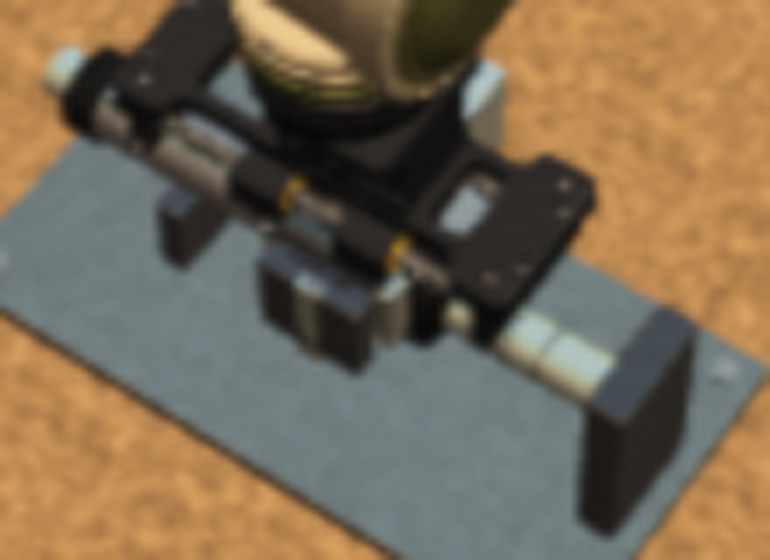

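View pics/e_scene.png

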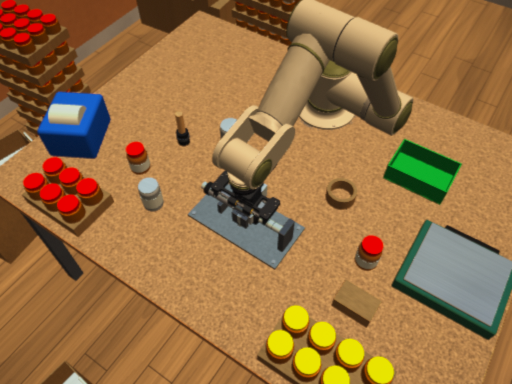

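Run:
```python
from h import *
for k in (2,3):
    i=np.load(f"pics/w{k}i.npy",allow_pickle=True).item(); P=cloud(i,np.load(f"pics/w{k}.npy")); X,Y,Z=P[...,0],P[...,1],P[...,2]
    m=(abs(Y+24)>9)&(abs(Y+24)<22)&(Z>140)&(X>625)&(X<670); print('stop block top x',np.percentile(P[m][:,0],[2,98]),np.percentile(P[m][:,2],[2,98]))
    m=(abs(Y+24)>9)&(abs(Y+24)<28)&(Z>140)&(X>575)&(X<620); print('lever x',np.percentile(P[m][:,0],[2,98]))
i=np.load("pics/e_wristi.npy",allow_pickle=True).item(); P=cloud(i,np.load("pics/e_wrist.npy")); X,Y,Z=P[...,0],P[...,1],P[...,2]
m=(abs(Y-61)>9)&(abs(Y-61)<22)&(Z>138)&(Z<170)&(X>610)&(X<670)
h,b=np.histogram(X[m],bins=np.arange(610,672,3)); zz=[np.median(Z[m&(X>=a)&(X<a+3)]).round(0) if ((m&(X>=a)&(X<a+3)).any()) else 0 for a in b[:-1]]
print(list(zip(b[:-1].tolist(),h.tolist(),zz)))
```

```text
stop block top x [641.49210454 655.44518607] [140.70089421 148.19094812]
lever x [588.17801309 607.82280215]
stop block top x [641.61316458 655.29559486] [141.77418022 148.11178068]
lever x [587.45226574 607.74792571]
[(610, 20, np.float64(166.0)), (613, 32, np.float64(166.0)), (616, 20, np.float64(169.0)), (619, 5, np.float64(168.0)), (622, 86, np.float64(155.0)), (625, 80, np.float64(155.0)), (628, 39, np.float64(159.0)), (631, 195, np.float64(161.0)), (634, 174, np.float64(161.0)), (637, 254, np.float64(161.0)), (640, 344, np.float64(160.0)), (643, 1072, np.float64(156.0)), (646, 578, np.float64(148.0)), (649, 349, np.float64(147.0)), (652, 354, np.float64(147.0)), (655, 720, np.float64(145.0)), (658, 54, np.float64(143.0)), (661, 0, 0), (664, 0, 0), (667, 0, 0)]
```

The lever's far face (630+14 ≈ 644) now meets the stop block's near face (about 643), with 43 mm of travel from contact. The collar edge reads s≈87.0 against the band at 86.9–87.2. The mallet stands at (182,130) and the bystanders I can see look unmoved. I'm handing in.

Run:
```python
from workcell import r
print(r.read_wrist_force().round(1),r.read_ee_pos().round(2),r.read_time_s()); print(r.close_job())
```

```text
[-59.6  -2.8   1.8] [621.02  61.89 129.56] 34.1667
the job is handed in; nothing more can be done
None
```

The job is done and handed in at 34.2 s. The arm is still gripping the fin, with the leg held at the band and the lever pushed fully home.

- **Stop pin:** I pressed it down with the mallet until the head stopped hard at TCP z = 144 mm. That puts the striking face at 36 mm, level with the boss. The tongue then passed over without resistance.
- **Mallet:** I set it back upright on its original spot and let it go. The wrist picture showed it standing free.
- **Leg at the band:** The last check put the collar's leading edge at about 87.0 mm along the tube, against 86.9–87.2 mm for the middle of the band. One early reading of the collar edge alone gave about 0.8 mm more travel to go than the fin-based readings. I used the fin-based value, which the scale rings supported.
- **Cam lever:** I pushed it by sliding the clamped fingers along the fin, with about 37–44 N of drag. The force then jumped to 69 N with the lever against the end stop, and I eased it to about 60 N. The geometry agrees to about 1 mm: lever far face at x ≈ 644 mm, stop block at about 643 mm.

**Not fully checked:**
- A depth reading of the driven pin was spoiled by gripper points, so flush rests on the hard stop and the tongue's free passage.
- The edge and band could not be seen directly at the end because the gripper and roller hid them.
- The last scene picture showed the bystanders in view where they started. The arm hid part of the bench, including the pen and most of the low can.

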